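# Eject and catch the drive caddy

### The job

Press the black ejector key of the drive dock gently down with one fingertip and trap the drive caddy that springs out with the other finger standing in its way, when it is a few centimetres out and before it runs away along its rail. Do not pick anything up, and leave the other things on the desk where they are (the dock stands between a tall desk lamp on its left and a monitor on its right). The program finishes while holding: one finger still keeps the key down and the other still holds back the caddy by its front.

Things in the scene. Friction and masses are not known exactly. Their poses are not given: they have to be found in the camera images.
- dock: grey drive dock, fixed. Own -x is its front, +y its left for one who looks along +x, z up; origin on the desk. Housing x 42 to 162, y -65 to 65, z up to 63 mm, on feet. A ledge 18 mm high (y -65 to -20 mm) reaches forward from the front's right part, to x -20 mm, and bears the key. Left of the ledge, before the caddy, the desk is bare.
- key: black ejector key on the ledge, 24 (x) by 26 mm (y), 15 mm proud of the ledge; origin at the centre of its top face, at (0, -44, +33) mm in the dock's frame when up; axes as the dock's. Sprung, 9 mm travel downward (2 N at first, 5 N fully down); it comes back up if let go. About 5 mm down it frees the caddy.
- caddy: grey caddy in the front's left part. Front face flat, upright, 72 mm wide (y), z 18 to 56 mm; origin at the face's centre, at (+40, +26, +37) mm in the dock's frame when home; axes as the dock's. Once freed, a 3 N spring drives it out along the dock's -x at about 50 mm/s, 75 mm far (lost beyond 60 mm). A finger standing in front of the face stops it.
- eraser: loose bystander: small white and blue eraser, 23 x 52 x 13 mm, near the left front corner of the dock; leave alone
- highlighter: loose bystander: yellow highlighter lying down, 17 x 135 x 18 mm, just behind the dock; leave alone
- black_stapler: loose bystander: black stapler, 34 x 131 x 46 mm high, behind the dock, to the right; leave alone
- sticky_pad: loose bystander: yellow pad of sticky notes, 76 x 76 x 12 mm, right of the dock; leave alone
- tape_measure: loose bystander: tape measure, 41 x 82 x 72 mm high, behind the dock, to the left; leave alone

How it is judged:
By the outcome, as a careful person would: the job done as asked, in the order asked, and still so for the second after the job is handed in, while the arm keeps its last pose, push and grip.
It also fails if it takes over 40 s, if anything falls off the work surface, if the arm or the gripper's body presses on something with over 40 N, if the wrist force passes 120 N, or if a joint passes its speed limit or range.

### The arm

A 7-joint arm with a two-finger parallel gripper is mounted at the origin on a cart in front of the work surface, level with it; the furniture and walls round the work are solid. World frame = base frame: x ahead of the robot, y to its left, z up, the work surface at z = 0. Lengths are in m, angles in rad, forces in N, time in s.
With the tool pointing down it reaches from about 0.4 to 0.875 m from the base axis. Payload 4.4 kg.
Tool frame: the origin (TCP) lies between the finger pads; the fingertips stand 19 mm ahead of it and the grasp point (between the pads) is the TCP; z points along the fingers, y is the line along which they close (so a half turn about z gives the same grasp; the last joint's range is limited). The gripper opens to 85 mm and grips with 20 to 120 N. Pads are 22 mm wide; open, the fingers measure 114 mm over their backs; the gripper's body (76 mm by 85 mm) begins 54 mm behind the grasp point. The pads swing forward as they close: fully open they stand 13 mm farther back than shut.
Start: joints at [-0.066, 0.628, 0.038, 1.517, -0.027, 0.996, -0.02], TCP at [0.65, 0, 0.225] pointing down, gripper open.
Joint ranges: [-3.06, 3.06], [-0.37, 2.12], [-1.25, 1.32], [0.18, 2.47], [-1.1, 4.24], [0.23, 1.98], [-2.94, 2.94]. Speed limits (rad/s): [2.57, 2.57, 3.14, 3.14, 3.14, 3.14, 3.14].

### API

Orientations are given as a unit quaternion [w, x, y, z].
In Python, from cell import r gives the robot as it stands. The module is installed in compiled form; this text tells all that it offers.
- The arm moves only by the tool move_arm, never from a script. Its argument "rows" is a list of rows, each a list of 6 numbers: the shift along the tool's x, y, z in units of 750 mm (1.0 is 750 mm), then the turn, a rotation vector about the tool's x, y, z in units of 30 degrees (1.0 is 30 degrees). In form: [[dx, dy, dz, rx, ry, rz], ...]. A call has 1 to 5 rows; each row shifts and turns the commanded pose from where the row before left it, along the tool's axes as they then stand; what a row does not reach is not made up. A row lasts 1/8 s, in which the tool goes at most 62.5 mm and 10.7 degrees, less where a joint would pass 70% of its speed; a pose out of reach is approached as far as the arm can. A call with a number of a shift or a turn outside -1 to 1 is refused whole. A call with a gripper value outside its range is refused whole. "grip" is the finger opening in mm, from 0 to 85.4, set as the call begins (left out, the last holds). The fingers move at their own pace and stop on an object; "newtons" is the grip in N (left out, the last holds). Time passes only in rows, so rows that do not move let the fingers close. It gives the time, the measured TCP pose, the force, the opening and the grip force at its end, in the units of the state.
- r.observe(): the state, without advancing time (a new reading comes with each control period).
- r.capture(name): name is "scene" or "side" or "wrist"; returns (picture, depth): 400x640x3 uint8, red, green, blue; 400x640 float32, m along the optical axis (not along the pixel's ray), 0 where there is no reading.
- r.get_calibration(name): a dict with "intrinsics" (3x3 intrinsics, pixels), "rvec" (rotation vector, rad) and "tvec" (3), from world to camera coordinates, as OpenCV has them. Camera axes: x right, y down, z forward; pixel columns grow to the right and rows downward; lengths in m; the calibration is good to about 2 mm. A picture is of the moment at which its call begins: read the wrist's pose just before it. get_calibration takes no time and is no camera call; for the wrist camera it gives the pose at the moment of the call.
- r.sign_off(): hands the job in; it is judged then, once.
The state is a dict: "time": time; "qpos": joint angles; "joint_vel": joint speeds; "joint_torque": joint torques, N m; "eef_pos": TCP position; "eef_rot": TCP orientation; "wrist_force": force on the tool from outside, world axes, zero at the start; "wrist_torque": the same for the moment, N m; "gripper_width": finger opening in m; "finger_force": force on a finger pad.
Only numpy, scipy, OpenCV 4.12 (cv2) and the standard library are available. Lean on these libraries where they do the work, as an engineer would, in place of code of your own. Each camera call takes 0.05 s, during which the arm holds its last target. There are 200 camera calls.

## Working session

There is one attempt and no reset: what is moved stays moved. The work goes in short steps, Python scripts to look and compute and a tool call to move; the robot and the scene stay as the last step left them, time stands still between calls to the robot, and variables do not carry over. Pictures are saved under pics/ and viewed, at most 10 in all, crops included, and the job is handed in when it is done.

Besides the shell and the picture viewer there is one more tool, called as name(argument=value, ...), one argument or row to a line, values as JSON. move_arm: Moves the arm, as the interface text tells. Its arguments: {"type":"object","properties":{"rows":{"type":"array"},"grip":{"type":"number"},"newtons":{"type":"number"}},"required":["rows"]}

```bash
mkdir -p pics; cat > h.py <<'E'
import numpy as np, cv2
from cell import r
from scipy.spatial.transform import Rotation as R
def cap(n):
    c=r.get_calibration(n); im,d=r.capture(n); return im,d,c
def world(d,c):
    K=np.array(c["intrinsics"]);h,w=d.shape
    u,v=np.meshgrid(np.arange(w),np.arange(h))
    P=np.stack([(u-K[0,2])/K[0,0]*d,(v-K[1,2])/K[1,1]*d,d],-1)
    M=cv2.Rodrigues(np.array(c["rvec"],float))[0]
    W=(P-np.array(c["tvec"]).ravel())@M
    W[d==0]=np.nan
    return W
E
python3 - <<'E'
from h import *
ims=[]
for n in("scene","side","wrist"):
    im,d,c=cap(n); np.savez(f"{n}0.npz",im=im,W=world(d,c)); cv2.imwrite(f"pics/{n}0.png",im[:,:,::-1])
s=r.observe(); print(s["time"],s["eef_pos"],s["eef_rot"],s["wrist_force"],s["gripper_width"])
E
```

```text
0.15 [6.49501963e-01 5.29503697e-05 2.24584929e-01] [-5.41816164e-04  7.07103060e-01  7.07110100e-01 -5.24927011e-04] [0.16429848 0.31693565 0.15664417] 0.08520205587393158
```

View pics/scene0.png

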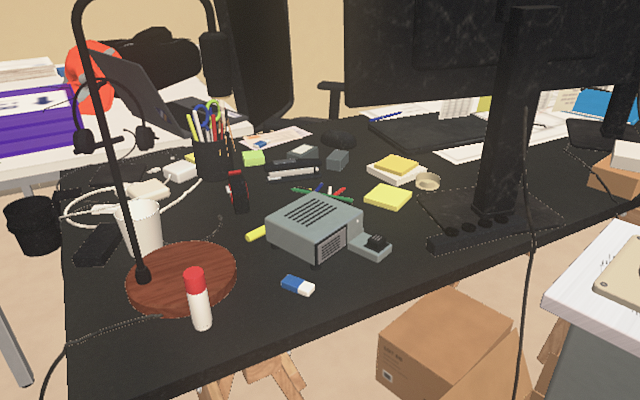

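View pics/wrist0.png

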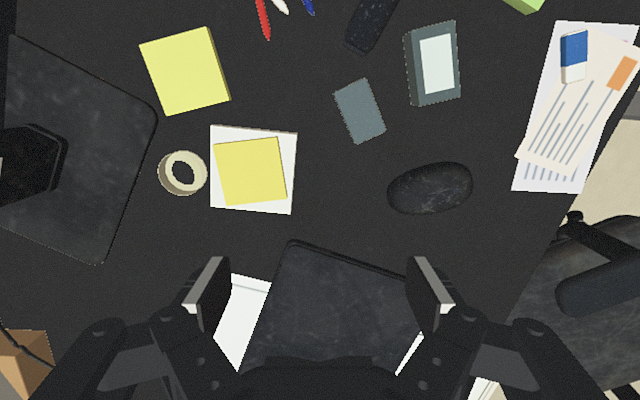

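The scene view shows the dock at about (315,230), with the caddy face at (330,243), the key at (376,241), the eraser at (298,285) and the lamp base at (180,275). The dock isn't visible in the wrist view. Next I'll fit the dock pose from depth.

```bash
python3 - <<'E'
from h import *
f=np.load("scene0.npz");W=f["W"];im=f["im"]
for n,(u,v) in dict(top=(310,212),face=(331,244),key=(376,238),ledge=(385,250),eraser=(298,285),hl=(256,233),lamp=(180,275),stick=(388,197),glue=(197,300),pole=(120,200),tape=(238,190),lampend=(215,60),mon=(500,150),base=(440,243)).items(): print(n,W[v,u].round(3))
# dock top
m=np.zeros(W.shape[:2],bool);m[185:280,255:400]=1
z=W[...,2]
t=m&(abs(z-.063)<.006); xy=W[t][:,:2]
xy=xy[np.linalg.norm(xy-np.median(xy,0),axis=1)<.11]
rect=cv2.minAreaRect((xy*1000).astype(np.float32));print("top",rect,len(xy),np.median(z[t]))
print(cv2.boxPoints(rect))
k=m&(abs(z-.033)<.004)&(im.max(-1)<70)
k[:, :355]=0
p=W[k]; print("keytop",len(p),np.nanmedian(p,0)); 
print(cv2.minAreaRect((p[:,:2]*1000).astype(np.float32)))
l=m&(abs(z-.018)<.004);l[:,:340]=0
print("ledge",cv2.minAreaRect((W[l][:,:2]*1000).astype(np.float32)),l.sum())
c=r.get_calibration("scene");M=cv2.Rodrigues(np.array(c["rvec"],float))[0];print("cam",-M.T@np.array(c["tvec"]).ravel())
E
```

```text
top [0.495 0.326 0.064]
face [0.422 0.346 0.042]
key [0.39  0.272 0.035]
ledge [0.372 0.268 0.018]
eraser [0.41  0.428 0.012]
hl [0.57  0.392 0.014]
lamp [0.538 0.555 0.027]
stick [0.492 0.115 0.013]
glue [0.438 0.577 0.056]
pole [0.561 0.604 0.169]
tape [0.669 0.36  0.052]
lampend [0.507 0.466 0.339]
mon [0.312 0.039 0.15 ]
base [0.312 0.197 0.028]
top ((486.1310729980469, 324.6153259277344), (121.8502426147461, 129.52381896972656), 6.906027793884277) 2929 0.06334411079461151
[[417.86093 381.58163]
 [433.43503 252.99759]
 [554.40125 267.64902]
 [538.82715 396.23306]]
keytop 98 [0.38665254 0.27278073 0.03276371]
((390.73431396484375, 267.0362548828125), (23.12502670288086, 28.68489646911621), 11.237418174743652)
ledge ((474.09661865234375, 206.84005737304688), (114.35419464111328, 257.11376953125), 36.1373405456543) 603
cam [-0.00672275  0.75751444  0.45865412]
```

View pics/side0.png

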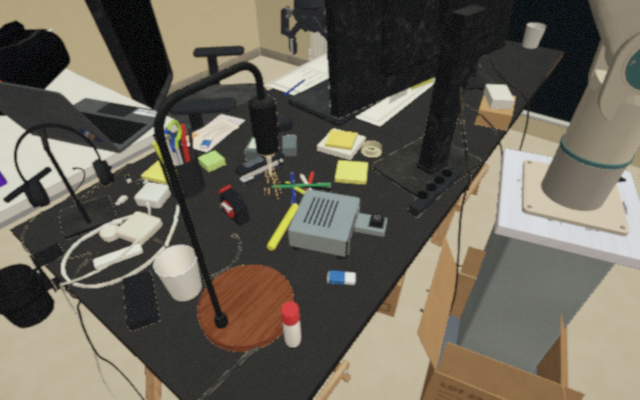

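```bash
python3 - <<'E'
from h import *
for n in("scene","side"):
    c=r.get_calibration(n)
    P=np.array([[.65,0,.225],[.386,.303,.04],[.386,.303,.3],[.31,.04,0],[.31,.04,.4],[0,0,0]])
    print(n,cv2.projectPoints(P,np.array(c["rvec"],float),np.array(c["tvec"],float),np.array(c["intrinsics"]),None)[0].reshape(-1,2).round(0).tolist())
    W=np.load(n+"0.npz")["W"]
    p=W.reshape(-1,3);p=p[np.isfinite(p).all(1)]
    p=p[(p[:,2]>.09)&(p[:,0]>-.2)&(p[:,0]<.9)&(abs(p[:,1])<.8)]
    print("max z map, rows x -0.2.. step .1; cols y -.8...8 step .1")
    G=np.zeros((11,16),int);L=np.full((11,16),0);
    for x,y,z in p:
        i,j=int((x+.2)/.1),int((y+.8)/.1); v=int(z*100)
        G[i,j]=max(G[i,j],v); L[i,j]=v if L[i,j]==0 else min(L[i,j],v)
    print(G);print(L)
E
```

```text
scene [[372.0, 71.0], [365.0, 244.0], [372.0, 85.0], [486.0, 223.0], [533.0, -7.0], [686.0, 291.0]]
max z map, rows x -0.2.. step .1; cols y -.8...8 step .1
[[ 0  0  0  0  0  0  0  0  0  0  0  0  0  0  0  0]
 [ 0  0  0  0  0  0  0  0  0  0  0  0  0  0  0  0]
 [ 0  0  0  0  0  0  0  0  0  0  0  0  0  0  0  0]
 [ 0  0  0  0  0  0  0  0  0  0  0  0  0  0  0  0]
 [ 0  0 19 10 28 37 38 38 38  0  0  0  0  0  0  0]
 [ 0 14 15  0  0 21 28 38 38 34  0  0  0  0  0  0]
 [ 0  0  0  0  0  0  0 21 38 39 39  0  0  9  0  0]
 [ 0  0  0  0  0  0  0  0  0  0 39  0 40 41 40  0]
 [ 0  0  0  0  0  0  0  0  0  0  0  0  0  0  0  0]
 [ 0  0  0  0  0  0  0  0  0  0  0  0  0  0  0  0]
 [ 0  0  0  0  0  0  0  0  0  0 17 17  0  0  0  0]]
[[ 0  0  0  0  0  0  0  0  0  0  0  0  0  0  0  0]
 [ 0  0  0  0  0  0  0  0  0  0  0  0  0  0  0  0]
 [ 0  0  0  0  0  0  0  0  0  0  0  0  0  0  0  0]
 [ 0  0  0  0  0  0  0  0  0  0  0  0  0  0  0  0]
 [ 0  0  9 10 23 16 22  9  9  0  0  0  0  0  0  0]
 [ 0  9  9  0  0 16 16 18  9 29  0  0  0  0  0  0]
 [ 0  0  0  0  0  0  0 17 17 22 22  0  0  9  0  0]
 [ 0  0  0  0  0  0  0  
[... 760 characters left out ...]
0  0  0 34 37  0  0  0  0  0  0  0]
 [ 0  0  0  0  0  0  0 34 34  0  0  0  0  0  0  0]
 [ 0  0  0  0  0  0  0  0  0  0 17 17  0  0  0  0]]
[[ 0  0  0  0  0  0  0  0  0  0  0  0  0  0  0  0]
 [ 0  0  0  0  0  0  0  0  9  0  0  0  0  0  0  0]
 [ 0  0  0  0  0  0  0  9  9  0  0  0  0  0  0  0]
 [ 0  0  0  0  0  0  0 38 38  0  0  0  0  0  0  0]
 [ 0  0  9  9  0 22 22  9  9  0  0  0  0  0  0  0]
 [ 0  0  0  0  0  0  0 17  9 29  0  0  0  0  0  0]
 [ 0  0  0  0  0  0  0 17 17 22 22  0  0  9  0  0]
 [ 0  0  0  0  0  0  0  0  0  0 22  0 20  9  9  0]
 [ 0  0  0  0  0  0  0 24 24  0  0  0  0  0  0  0]
 [ 0  0  0  0  0  0  0 29 25  0  0  0  0  0  0  0]
 [ 0  0  0  0  0  0  0  0  0  0  9  9  0  0  0  0]]
```

```bash
python3 - <<'E'
from h import *
A=[]
for n in("scene","side","wrist"):
    W=np.load(n+"0.npz")["W"];v,u=np.mgrid[:400,:640]
    p=np.c_[W.reshape(-1,3),u.ravel(),v.ravel()]
    p=p[np.isfinite(p).all(1)]
    q=p[(p[:,2]>.2)&(p[:,0]>.1)&(p[:,0]<.62)&(p[:,1]>-.35)&(p[:,1]<.38)]
    print(n,len(q))
    if len(q)<50: continue
    for y0 in np.arange(-.3,.35,.05):
        s=q[(q[:,1]>y0)&(q[:,1]<y0+.05)]
        if len(s)>10: print(round(y0,2),len(s),np.percentile(s[:,0],[2,50,98]).round(3),np.percentile(s[:,2],[1,99]).round(3),"minrow",s[:,4].min())
    l=p[(p[:,2]>.1)&(p[:,1]>.4)&(p[:,1]<.8)&(p[:,0]>.3)&(p[:,0]<.75)]
    for z0 in np.arange(.1,.6,.05):
        s=l[(l[:,2]>z0)&(l[:,2]<z0+.05)]
        if len(s): print("lamp",z0.round(2),s[:,:2].min(0).round(3),s[:,:2].max(0).round(3),"minrow",s[:,4].min())
E
```

```text
scene 29917
-0.3 331 [0.22  0.226 0.236] [0.23  0.348] minrow 11.0
-0.25 2201 [0.228 0.246 0.297] [0.204 0.376] minrow 0.0
-0.2 1445 [0.255 0.267 0.328] [0.202 0.378] minrow 0.0
-0.15 2405 [0.263 0.283 0.309] [0.23  0.381] minrow 0.0
-0.1 1257 [0.289 0.301 0.315] [0.231 0.383] minrow 0.0
-0.05 806 [0.284 0.287 0.415] [0.201 0.387] minrow 0.0
-0.0 7732 [0.289 0.322 0.418] [0.202 0.386] minrow 0.0
0.05 3066 [0.373 0.393 0.419] [0.232 0.388] minrow 0.0
0.1 4225 [0.401 0.426 0.457] [0.232 0.389] minrow 0.0
0.15 3457 [0.449 0.467 0.485] [0.231 0.39 ] minrow 0.0
0.2 2890 [0.477 0.492 0.52 ] [0.232 0.391] minrow 0.0
lamp 0.1 [0.555 0.595] [0.566 0.605] minrow 211.0
lamp 0.15 [0.556 0.595] [0.564 0.605] minrow 179.0
lamp 0.2 [0.512 0.442] [0.566 0.605] minrow 122.0
lamp 0.25 [0.506 0.441] [0.565 0.605] minrow 87.0
lamp 0.3 [0.504 0.438] [0.566 0.605] minrow 48.0
lamp 0.35 [0.505 0.438] [0.566 0.605] minrow 6.0
lamp 0.4 [0.519 0.453] [0.563 0.602] minrow 0.0
side 16872
-0.3 124 [0.219 0.225 0.233] [0.232 0.34 ] minrow 0.0
-0.25 616 [0.226 0.243 0.259] [0.23  0.346] minrow 0.0
-0.2 286 [0.253 
[... 252 characters left out ...]
0.0
0.05 1611 [0.373 0.392 0.416] [0.232 0.405] minrow 0.0
0.1 3065 [0.401 0.429 0.458] [0.233 0.415] minrow 0.0
0.15 2468 [0.45  0.469 0.488] [0.232 0.422] minrow 0.0
0.2 2922 [0.477 0.498 0.525] [0.232 0.429] minrow 0.0
lamp 0.1 [0.557 0.596] [0.566 0.606] minrow 278.0
lamp 0.15 [0.557 0.596] [0.566 0.605] minrow 255.0
lamp 0.2 [0.512 0.442] [0.566 0.606] minrow 169.0
lamp 0.25 [0.507 0.448] [0.567 0.606] minrow 145.0
lamp 0.3 [0.505 0.446] [0.566 0.606] minrow 112.0
lamp 0.35 [0.506 0.44 ] [0.567 0.606] minrow 75.0
lamp 0.4 [0.519 0.455] [0.566 0.603] minrow 61.0
wrist 13858
-0.05 2233 [0.58  0.592 0.607] [0.246 0.303] minrow 274.0
-0.0 11625 [0.578 0.595 0.619] [0.25  0.319] minrow 257.0
```

move_arm(
  rows=[
    [0,0,-0.08,0,0,0],
    [0,0,-0.08,0,0,0],
    [0,0,-0.08,0,0,0],
    [0,0,-0.08,0,0,0],
  ],
  grip=60,
)

```text
time: 0.65
eef_pos: [0.6495, -0.0, 0.4672]
eef_rot: [-0.0, 0.707, 0.707, -0.0]
wrist_force: [0.7, 1.0, -0.6]
gripper_width: 0.0598
finger_force: 0.0
```

move_arm(
  rows=[
    [0,0,-0.08,0,0,0],
    [0,0,-0.08,0,0,0],
    [0,0,0,0.35,0,0],
    [0,0,0,0.35,0,0],
    [0,0,0,0.3,0,0],
  ],
)

```text
time: 1.27
eef_pos: [0.6328, 0.0219, 0.6035]
eef_rot: [-0.018, 0.696, 0.718, 0.005]
wrist_force: [0.2, 0.0, -1.9]
gripper_width: 0.0602
finger_force: 0.0
```

```bash
python3 - <<'E'
from h import *
im,d,c=cap("wrist");W=world(d,c);cv2.imwrite("pics/wrist1.png",im[:,:,::-1])
M=cv2.Rodrigues(np.array(c["rvec"],float))[0];print("cam",(-M.T@np.array(c["tvec"]).ravel()).round(3),M[2].round(2),r.observe()["qpos"])
p=W.reshape(-1,3);p=p[np.isfinite(p).all(1)]
for y0 in np.arange(-.3,.5,.05):
    s=p[(p[:,1]>y0)&(p[:,1]<y0+.05)&(p[:,2]>.2)&(p[:,0]<.55)]
    if len(s)>10: print(y0.round(2),len(s),s[:,0].min().round(3),s[:,0].max().round(3),np.percentile(s[:,2],[1,99.5]).round(3))
E
```

```text
cam [0.633 0.101 0.755] [-0.01 -0.29 -0.96] [-0.17350074  0.54021965  0.34295694  0.66378934 -0.20337569  1.97139103
  0.04986707]
-0.3 857 0.243 0.278 [0.233 0.476]
-0.25 2023 0.256 0.31 [0.21  0.515]
-0.2 2858 0.284 0.339 [0.208 0.531]
-0.15 3712 0.311 0.369 [0.206 0.546]
-0.1 4822 0.338 0.399 [0.208 0.563]
-0.05 6542 0.06 0.427 [0.213 0.566]
-0.0 9187 0.051 0.455 [0.207 0.567]
0.05 11525 0.422 0.483 [0.243 0.567]
0.1 14100 0.449 0.51 [0.249 0.568]
0.15 4858 0.477 0.519 [0.236 0.565]
0.2 544 0.504 0.524 [0.229 0.383]
```

View pics/wrist1.png

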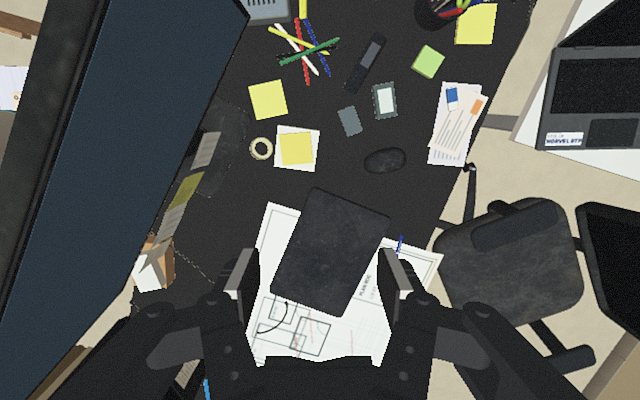

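The wrist view shows the monitor panel on the left, from about (250,10) down to (0,370). Its top is at z ≈ 0.57 and its near end at about (0.52, 0.25). I'll go over that end and then down to the dock.

```bash
cat >> h.py <<'E'
def down(yaw):  # tool y at world angle yaw (deg), z down
    return R.from_euler("z",yaw,degrees=True)*R.from_quat([.70710678,.70710678,0,0])
def plan(wps,n):
    s=r.observe();q=s["eef_rot"];p=np.array(s["eef_pos"]);o=R.from_quat([q[1],q[2],q[3],q[0]])
    for x,y,z,yaw in wps:
        t=o.inv().apply(np.array([x,y,z])-p);w=(o.inv()*down(yaw)).as_rotvec(degrees=True)
        # n rows, straight in world: simulate
        t0=p;oo=o
        for i in range(n):
            on=oo*R.from_rotvec(w/n,degrees=True)
            st=oo.inv().apply((np.array([x,y,z])-t0)/n)
            print((np.r_[st/.75,w/n/30]).round(3).tolist(),end=", "); oo=on
        print()
        p,o=np.array([x,y,z]),down(yaw)
E
python3 - <<'E'
from h import *
plan([(.66,.11,.62,20),(.62,.25,.62,50),(.49,.33,.62,80),(.386,.303,.5,97)],5)
E
```

```text
[0.027, 0.008, -0.003, -0.004, -0.007, -0.132], [0.026, 0.009, -0.003, -0.004, -0.007, -0.132], [0.026, 0.011, -0.003, -0.004, -0.007, -0.132], [0.025, 0.013, -0.003, -0.004, -0.007, -0.132], [0.024, 0.015, -0.003, -0.004, -0.007, -0.132], 
[0.039, 0.003, 0.0, 0.0, 0.0, -0.2], [0.038, 0.007, 0.0, 0.0, 0.0, -0.2], [0.037, 0.011, 0.0, 0.0, 0.0, -0.2], [0.036, 0.015, 0.0, 0.0, 0.0, -0.2], [0.034, 0.018, 0.0, 0.0, 0.0, -0.2], 
[0.04, -0.006, 0.0, 0.0, 0.0, -0.2], [0.041, -0.002, 0.0, 0.0, 0.0, -0.2], [0.041, 0.003, 0.0, 0.0, 0.0, -0.2], [0.04, 0.007, 0.0, 0.0, 0.0, -0.2], [0.039, 0.011, 0.0, 0.0, 0.0, -0.2], 
[0.026, -0.012, 0.032, 0.0, 0.0, -0.113], [0.027, -0.01, 0.032, 0.0, 0.0, -0.113], [0.027, -0.009, 0.032, 0.0, 0.0, -0.113], [0.028, -0.007, 0.032, 0.0, 0.0, -0.113], [0.028, -0.005, 0.032, 0.0, 0.0, -0.113],
```

move_arm(
  rows=[
    [0.027,0.008,-0.003,0,0,-0.13],
    [0.026,0.009,-0.003,0,0,-0.13],
    [0.026,0.011,-0.003,0,0,-0.13],
    [0.025,0.013,-0.003,0,0,-0.13],
    [0.024,0.015,-0.003,0,0,-0.13],
  ],
)

```text
time: 1.95
eef_pos: [0.6522, 0.1066, 0.6025]
eef_rot: [-0.0, 0.578, 0.816, 0.006]
wrist_force: [1.0, -0.2, 0.2]
gripper_width: 0.0597
finger_force: 0.0
```

move_arm(
  rows=[
    [0.039,0.003,0,0,0,-0.2],
    [0.038,0.007,0,0,0,-0.2],
    [0.037,0.011,0,0,0,-0.2],
    [0.036,0.015,0,0,0,-0.2],
    [0.034,0.018,0,0,0,-0.2],
  ],
)

```text
time: 2.58
eef_pos: [0.6141, 0.2473, 0.6031]
eef_rot: [0.002, 0.346, 0.938, 0.006]
wrist_force: [-0.7, -0.3, 0.9]
gripper_width: 0.06
finger_force: 0.0
```

```bash
python3 - <<'E'
from h import *
print(r.observe()["qpos"].round(2) if hasattr(r.observe()["qpos"],"round") else r.observe()["qpos"])
plan([(.49,.33,.62,80),(.386,.303,.5,97)],5)
E
```

```text
[-0.45  0.59  0.09  0.56 -0.06  1.98  0.46]
[0.039, -0.005, -0.005, 0.005, 0.001, -0.203], [0.04, -0.0, -0.005, 0.005, 0.001, -0.203], [0.04, 0.004, -0.004, 0.005, 0.001, -0.203], [0.039, 0.008, -0.004, 0.005, 0.001, -0.203], [0.038, 0.012, -0.004, 0.005, 0.001, -0.203], 
[0.026, -0.012, 0.032, 0.0, 0.0, -0.113], [0.027, -0.01, 0.032, 0.0, 0.0, -0.113], [0.027, -0.009, 0.032, 0.0, 0.0, -0.113], [0.028, -0.007, 0.032, 0.0, 0.0, -0.113], [0.028, -0.005, 0.032, 0.0, 0.0, -0.113],
```

```bash
python3 - <<'E'
from h import *
plan([(.56,.36,.60,70),(.46,.37,.55,85),(.386,.303,.4,97)],4)
E
```

```text
[0.038, 0.017, 0.001, 0.006, 0.001, -0.171], [0.036, 0.02, 0.001, 0.006, 0.001, -0.171], [0.034, 0.023, 0.001, 0.006, 0.001, -0.171], [0.032, 0.026, 0.001, 0.006, 0.001, -0.171], 
[0.032, -0.008, 0.017, 0.0, 0.0, -0.125], [0.033, -0.006, 0.017, 0.0, 0.0, -0.125], [0.033, -0.004, 0.017, 0.0, 0.0, -0.125], [0.033, -0.002, 0.017, 0.0, 0.0, -0.125], 
[0.023, -0.024, 0.05, 0.0, 0.0, -0.1], [0.024, -0.023, 0.05, 0.0, 0.0, -0.1], [0.025, -0.022, 0.05, 0.0, 0.0, -0.1], [0.026, -0.021, 0.05, 0.0, 0.0, -0.1],
```

move_arm(
  rows=[
    [0.038,0.017,0.001,0.006,0,-0.17],
    [0.036,0.02,0.001,0.006,0,-0.17],
    [0.034,0.023,0.001,0.006,0,-0.17],
    [0.032,0.026,0.001,0.006,0,-0.17],
  ],
)

```text
time: 3.08
eef_pos: [0.5595, 0.3584, 0.5982]
eef_rot: [0.002, 0.175, 0.985, 0.001]
wrist_force: [0.1, 0.8, 0.4]
gripper_width: 0.0603
finger_force: 0.0
```

move_arm(
  rows=[
    [0.032,-0.008,0.017,0,0,-0.125],
    [0.033,-0.006,0.017,0,0,-0.125],
    [0.033,-0.004,0.017,0,0,-0.125],
    [0.033,-0.002,0.017,0,0,-0.125],
  ],
)

```text
time: 3.58
eef_pos: [0.4602, 0.3679, 0.5466]
eef_rot: [0.002, 0.045, 0.999, 0.001]
wrist_force: [-0.7, 0.2, 0.4]
gripper_width: 0.0601
finger_force: 0.0
```

```bash
python3 - <<'E'
from h import *
print(np.round(r.observe()["qpos"],2))
plan([(.386,.303,.4,97),(.386,.303,.12,97)],5)
im,d,c=cap("scene");cv2.imwrite("pics/scene1.png",im[:,:,::-1])
E
```

```text
[-0.76  0.38  0.06  1.07 -0.02  1.69  0.78]
[0.018, -0.019, 0.039, 0.001, 0.002, -0.081], [0.019, -0.018, 0.039, 0.001, 0.002, -0.081], [0.02, -0.017, 0.039, 0.001, 0.002, -0.081], [0.02, -0.017, 0.039, 0.001, 0.002, -0.081], [0.021, -0.016, 0.039, 0.001, 0.002, -0.081], 
[0.0, 0.0, 0.075, 0.0, 0.0, 0.0], [0.0, 0.0, 0.075, 0.0, 0.0, 0.0], [0.0, 0.0, 0.075, 0.0, 0.0, 0.0], [0.0, 0.0, 0.075, 0.0, 0.0, 0.0], [0.0, 0.0, 0.075, 0.0, 0.0, 0.0],
```

View pics/scene1.png

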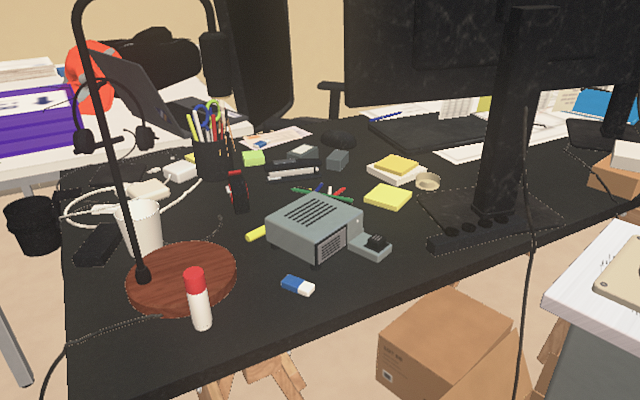

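The scene is undisturbed: dock at (315,230), key at (376,241), eraser at (298,285), and the arm still above the frame. Descending.

move_arm(
  rows=[
    [0.018,-0.019,0.039,0,0,-0.08],
    [0.019,-0.018,0.039,0,0,-0.08],
    [0.02,-0.017,0.039,0,0,-0.08],
    [0.02,-0.017,0.039,0,0,-0.08],
    [0.021,-0.016,0.039,0,0,-0.08],
  ],
)

```text
time: 4.25
eef_pos: [0.3874, 0.303, 0.3996]
eef_rot: [0.002, -0.059, 0.998, 0.001]
wrist_force: [0.3, 0.5, 0.2]
gripper_width: 0.0596
finger_force: 0.0
```

move_arm(
  rows=[
    [0,0,0.075,0,0,0],
    [0,0,0.075,0,0,0],
    [0,0,0.075,0,0,0],
    [0,0,0.075,0,0,0],
    [0,0,0.06,0,0,0],
  ],
)

```text
time: 4.88
eef_pos: [0.3889, 0.3037, 0.1285]
eef_rot: [0.002, -0.058, 0.998, 0.001]
wrist_force: [0.1, 0.6, 0.3]
gripper_width: 0.06
finger_force: 0.0
```

```bash
python3 - <<'E'
from h import *
s=r.observe();print(np.round(s["qpos"],2),s["eef_pos"],s["wrist_force"])
im,d,c=cap("scene");W=world(d,c);np.savez("scene2.npz",im=im,W=W)
cv2.imwrite("pics/scene2.png",cv2.resize(im[100:300,220:480],None,fx=3,fy=3)[:,:,::-1])
im,d,c=cap("side");np.savez("side2.npz",im=im,W=world(d,c))
E
```

```text
[-0.72  0.55  0.    2.05  0.    0.54  0.96] [0.38891666 0.30374924 0.12845139] [0.09496478 0.59808491 0.32543954]
```

View pics/scene2.png

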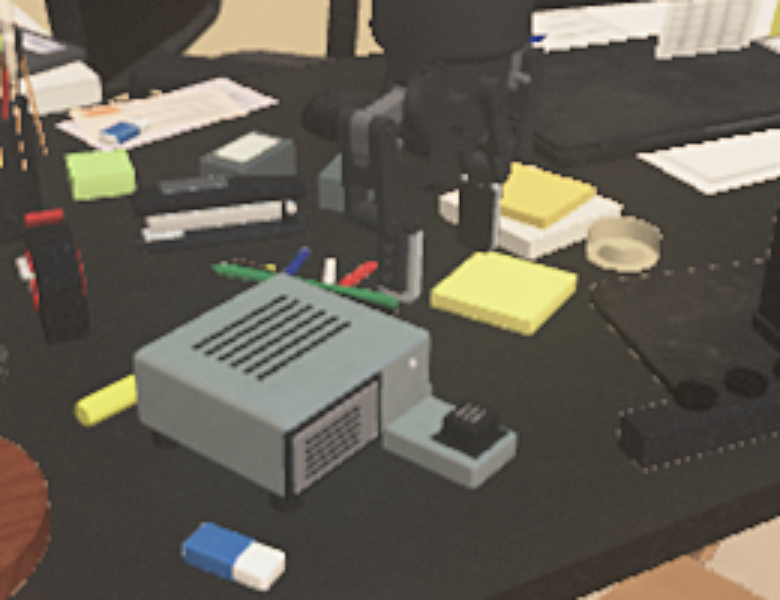

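The crop shows the fingers above the dock's front, with the left tip at crop (405,290) and the right tip at (480,245). The key is at (470,425). Next I'll measure the fingertips from depth.

```bash
python3 - <<'E'
from h import *
a=np.deg2rad(6.9);X=np.array([np.cos(a),np.sin(a)]);Y=np.array([-X[1],X[0]]);O=np.array([.3848,.3123])
tcp=np.array(r.observe()["eef_pos"]);print("tcp in dock",(tcp[:2]-O)@X,(tcp[:2]-O)@Y)
for n in("scene2","side2"):
    W=np.load(n+".npz")["W"];p=W.reshape(-1,3);p=p[np.isfinite(p).all(1)]
    dx=(p[:,:2]-O)@X;dy=(p[:,:2]-O)@Y
    for lo,hi in((-.08,-.01),(-.01,.07)):
        m=(abs(dx)<.03)&(dy>lo)&(dy<hi)&(p[:,2]>.075)&(p[:,2]<.15)
        if m.sum()<5: continue
        zm=np.percentile(p[m,2],1);t=m&(p[:,2]<zm+.012)
        print(n,m.sum(),"zmin",zm.round(4),"tip-tcp",(zm-tcp[2]).round(4),"dx",np.percentile(dx[t],[2,98]).round(4),"dy",np.percentile(dy[t],[2,98]).round(4))
plan([(.386,.3035,.06,96.9)],2)
E
```

```text
tcp in dock 0.00044688509931186066 -0.010584237867613259
scene2 78 zmin 0.1399 tip-tcp 0.0133 dx [-0.0091  0.0128] dy [-0.0429 -0.0372]
scene2 61 zmin 0.14 tip-tcp 0.0134 dx [-0.009   0.0108] dy [0.0218 0.0341]
side2 6 zmin 0.1383 tip-tcp 0.0117 dx [-0.0124 -0.0103] dy [-0.041  -0.0389]
side2 63 zmin 0.134 tip-tcp 0.0074 dx [-0.0121  0.0097] dy [0.0238 0.0332]
[0.0, 0.001, 0.044, -0.004, -0.003, -0.004], [0.0, 0.001, 0.044, -0.004, -0.003, -0.004],
```

```bash
python3 - <<'E'
from h import *
W=np.load("scene2.npz")["W"]
for v in range(186,204,2): print(v,[tuple((W[v,u]*1000).round(0)) for u in (350,354,357)])
print(r.observe()["eef_pos"])
for v in range(170,186,2): print(v,[tuple((W[v,u]*1000).round(0)) for u in (376,380,384)])
E
```

```text
186 [(np.float64(382.0), np.float64(347.0), np.float64(164.0)), (np.float64(376.0), np.float64(344.0), np.float64(165.0)), (np.float64(375.0), np.float64(339.0), np.float64(164.0))]
188 [(np.float64(382.0), np.float64(347.0), np.float64(161.0)), (np.float64(377.0), np.float64(343.0), np.float64(161.0)), (np.float64(374.0), np.float64(341.0), np.float64(162.0))]
190 [(np.float64(386.0), np.float64(342.0), np.float64(154.0)), (np.float64(376.0), np.float64(344.0), np.float64(159.0)), (np.float64(375.0), np.float64(340.0), np.float64(158.0))]
192 [(np.float64(383.0), np.float64(345.0), np.float64(153.0)), (np.float64(376.0), np.float64(344.0), np.float64(155.0)), (np.float64(375.0), np.float64(339.0), np.float64(154.0))]
194 [(np.float64(382.0), np.float64(346.0), np.float64(151.0)), (np.float64(376.0), np.float64(344.0), np.float64(152.0)), (np.float64(375.0), np.float64(339.0), np.float64(151.0))]
196 [(np.float64(383.0), np.float64(344.0), np.float64(146.0)), (np.float64(377.0), np.float64(343.0), np.float64(148.0)), (np.float64(374.0), np.float64(340.0), np.float64(148.0))]
198 [(np
[... 1310 characters left out ...]
.0), np.float64(275.0), np.float64(147.0)), (np.float64(388.0), np.float64(273.0), np.float64(149.0)), (np.float64(380.0), np.float64(272.0), np.float64(151.0))]
180 [(np.float64(395.0), np.float64(274.0), np.float64(143.0)), (np.float64(387.0), np.float64(273.0), np.float64(146.0)), (np.float64(382.0), np.float64(270.0), np.float64(147.0))]
182 [(np.float64(395.0), np.float64(274.0), np.float64(140.0)), (np.float64(387.0), np.float64(273.0), np.float64(142.0)), (np.float64(381.0), np.float64(271.0), np.float64(143.0))]
184 [(np.float64(562.0), np.float64(72.0), np.float64(1.0)), (np.float64(544.0), np.float64(80.0), np.float64(11.0)), (np.float64(537.0), np.float64(74.0), np.float64(12.0))]
```

move_arm(
  rows=[
    [0,0.001,0.044,0,0,0],
    [0,0.001,0.044,0,0,0],
    [0,0,0,0,0,0],
    [0,0,0,0,0,0],
  ],
)

```text
time: 5.48
eef_pos: [0.3901, 0.3066, 0.0662]
eef_rot: [0.003, -0.058, 0.998, 0.002]
wrist_force: [-0.0, -0.7, 0.1]
gripper_width: 0.0599
finger_force: 0.0
```

```bash
python3 - <<'E'
from h import *
a=np.deg2rad(6.9);X=np.array([np.cos(a),np.sin(a)]);Y=np.array([-X[1],X[0]]);O=np.array([.3848,.3123])
s=r.observe();tcp=np.array(s["eef_pos"]);print(tcp,np.round(s["qpos"],2),"tcp in dock",(tcp[:2]-O)@X,(tcp[:2]-O)@Y,s["wrist_force"])
im,d,c=cap("scene");W=world(d,c);p=W.reshape(-1,3);p=p[np.isfinite(p).all(1)]
cv2.imwrite("pics/scene3.png",cv2.resize(im[150:290,270:450],None,fx=4,fy=4)[:,:,::-1])
dx=(p[:,:2]-O)@X;dy=(p[:,:2]-O)@Y
for lo,hi in((-.08,-.01),(-.01,.07)):
    m=(abs(dx)<.02)&(dy>lo)&(dy<hi)&(p[:,2]>.04)&(p[:,2]<.1)
    zm=np.percentile(p[m,2],1);t=m&(p[:,2]<zm+.012)
    print(m.sum(),"zmin",zm,"dx",np.percentile(dx[t],[2,98]).round(4),"dy",np.percentile(dy[t],[2,98]).round(4))
E
```

```text
[0.39006687 0.30656883 0.06619259] [-0.72  0.67 -0.    2.08  0.01  0.39  0.96] tcp in dock 0.004540202283211525 -0.006322408557337773 [-0.02268327 -0.70827145  0.07314224]
160 zmin 0.07749088026702847 dx [-0.0083  0.0138] dy [-0.0409 -0.0346]
146 zmin 0.07855795894405275 dx [-0.0073  0.0101] dy [0.0249 0.0378]
```

View pics/scene3.png

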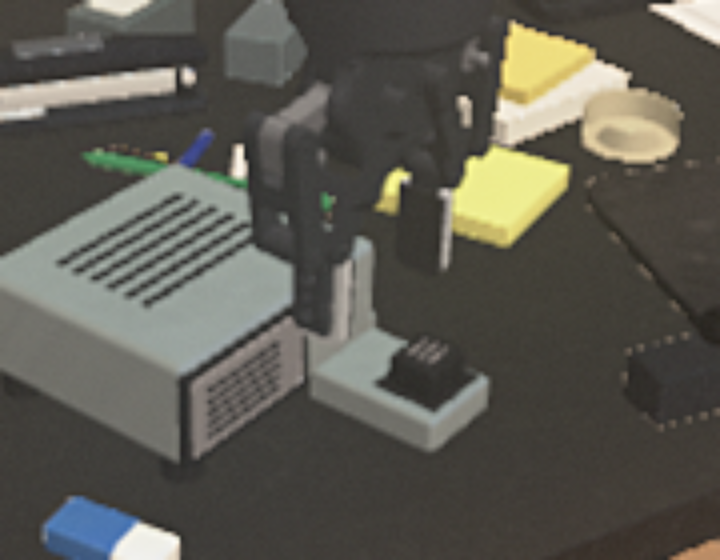

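The crop shows the fingers straddling the right spots. The key finger's tip is at crop (435,265), above the key at (428,365), and the other tip is at (335,330), in front of the caddy and above the gap. The tips are at z ≈ 0.078. I'll shift slightly forward and come down to just above the key.

move_arm(
  rows=[
    [0.007,0,0.025,0,0,0],
    [0,0,0.02,0,0,0],
    [0,0,0,0,0,0],
  ],
)

```text
time: 5.9
eef_pos: [0.3839, 0.3051, 0.0305]
eef_rot: [0.002, -0.058, 0.998, 0.001]
wrist_force: [-0.5, 0.9, -0.1]
gripper_width: 0.0601
finger_force: 0.0
```

```bash
python3 - <<'E'
from h import *
a=np.deg2rad(6.9);X=np.array([np.cos(a),np.sin(a)]);Y=np.array([-X[1],X[0]]);O=np.array([.3848,.3123])
s=r.observe();tcp=np.array(s["eef_pos"]);print(tcp,np.round(s["qpos"],2),"tcp in dock",(tcp[:2]-O)@X,(tcp[:2]-O)@Y,s["wrist_force"])
im,d,c=cap("scene");W=world(d,c);p=W.reshape(-1,3);p=p[np.isfinite(p).all(1)]
dx=(p[:,:2]-O)@X;dy=(p[:,:2]-O)@Y
for lo,hi in((-.08,-.01),(-.01,.05)):
    m=(abs(dx)<.02)&(dy>lo)&(dy<hi)&(p[:,2]>.037)&(p[:,2]<.06)
    zm=np.percentile(p[m,2],[0,1,3]);t=m&(p[:,2]<zm[1]+.012)
    print(m.sum(),"zmin",zm,"dx",np.percentile(dx[t],[2,98]).round(4),"dy",np.percentile(dy[t],[2,98]).round(4))
E
```

```text
[0.38387945 0.30510741 0.03050272] [-0.73  0.73 -0.    2.11  0.01  0.3   0.95] tcp in dock -0.0017779808975763745 -0.0070299063891633125 [-0.52344552  0.90909305 -0.12742278]
113 zmin [0.04207377 0.04254915 0.04281475] dx [-0.0138  0.0075] dy [-0.0433 -0.0354]
97 zmin [0.04177602 0.04202511 0.04248268] dx [-0.0139  0.0039] dy [0.0238 0.0372]
```

move_arm(
  rows=[
    [0,0,0.007,0,0,0],
    [0,0,0.006,0,0,0],
    [0,0,0,0,0,0],
  ],
)

```text
time: 6.32
eef_pos: [0.3842, 0.3054, 0.0208]
eef_rot: [0.002, -0.058, 0.998, 0.001]
wrist_force: [0.1, 0.5, 0.5]
gripper_width: 0.0598
finger_force: 0.2
```

move_arm(
  rows=[
    [0,0,0.004,0,0,0],
    [0,0,0,0,0,0],
  ],
)

```text
time: 6.58
eef_pos: [0.384, 0.3054, 0.0179]
eef_rot: [0.002, -0.058, 0.998, 0.001]
wrist_force: [1.2, 0.3, 1.1]
gripper_width: 0.0599
finger_force: 0.2
```

```bash
cat > look.py <<'E'
from h import *
a=np.deg2rad(6.9);X=np.array([np.cos(a),np.sin(a)]);Y=np.array([-X[1],X[0]]);O=np.array([.3848,.3123])
s=r.observe();print(s["time"],s["eef_pos"],s["wrist_force"],np.round(s["qpos"],2))
im,d,c=cap("scene");W=world(d,c);p=W.reshape(-1,3);p=p[np.isfinite(p).all(1)]
import sys
cv2.imwrite(f"pics/{sys.argv[1]}.png",cv2.resize(im[170:290,280:420],None,fx=5,fy=5)[:,:,::-1])
dx=(p[:,:2]-O)@X;dy=(p[:,:2]-O)@Y
m=(dy>.042)&(dy<.058)&(p[:,2]>.025)&(p[:,2]<.05)&(dx>-.06)&(dx<.06)
print("caddy face dx",np.percentile(dx[m],[5,50,95]))
E
python3 look.py s4
```

```text
6.575 [0.38399961 0.30535904 0.0178661 ] [1.16702794 0.28817185 1.12951348] [-0.73  0.76 -0.    2.11  0.01  0.27  0.95]
caddy face dx [0.03757972 0.0385964  0.03981551]
```

move_arm(
  rows=[
    [0,0,0.004,0,0,0],
    [0,0,0.002,0,0,0],
    [0,0,0,0,0,0],
    [0,0,0,0,0,0],
    [0,0,0,0,0,0],
  ],
)

```text
time: 7.25
eef_pos: [0.3838, 0.3052, 0.0135]
eef_rot: [0.002, -0.058, 0.998, 0.001]
wrist_force: [0.1, -1.2, 4.7]
gripper_width: 0.0602
finger_force: 3.7
```

```bash
python3 look.py s5
```

```text
7.25 [0.38380351 0.3052163  0.01348816] [ 0.14694577 -1.22718159  4.73095004] [-0.73  0.77 -0.    2.11  0.01  0.26  0.95]
caddy face dx [0.00760599 0.02275657 0.04294441]
```

move_arm(
  rows=[
    [0,0,0,0,0,0],
    [0,0,0,0,0,0],
    [0,0,0,0,0,0],
    [0,0,0,0,0,0],
    [0,0,0,0,0,0],
  ],
)

```text
time: 7.92
eef_pos: [0.3838, 0.3053, 0.0135]
eef_rot: [0.002, -0.058, 0.998, 0.001]
wrist_force: [0.8, -0.3, 4.7]
gripper_width: 0.0602
finger_force: 3.7
```

```bash
python3 look.py s6
```

```text
7.925 [0.38378183 0.30525524 0.01350237] [ 0.79541444 -0.27209338  4.68722354] [-0.73  0.77 -0.    2.11  0.01  0.26  0.95]
caddy face dx [0.00762583 0.02348021 0.04285271]
```

View pics/s6.png

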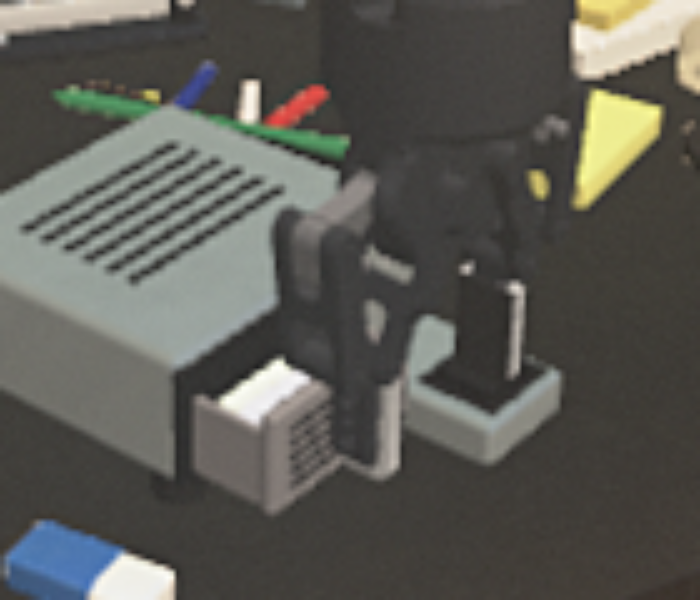

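The crop shows the caddy out about 33 mm, at (270,440), with its face resting against the left finger at (370,430). The right finger holds the key down at (490,370). Two looks 0.7 s apart give the same position, so I'm handing in.

```bash
python3 -c "
from cell import r
print(r.sign_off())"
```

```text
the job is handed in; nothing more can be done
None
```

I've handed the job in: one finger holds the key down with about 4.7 N, and the other holds the caddy by its front, about 33 mm out; I saw nothing else disturbed, and it took about 8 s of the 40 s allowed.

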